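# True up a display-case corner with a clamping square

## Robot

A 6-joint arm with a two-finger parallel gripper is mounted at the origin on the work surface. World frame = base frame: x ahead of the robot, y to its left, z up, the work surface at z = 0. Lengths are in mm, angles in rad, forces in N, time in s.
With the tool pointing down it reaches from about 225 to 725 mm from the base axis. Payload 3.1 kg.
Tool frame: the origin (TCP) lies at the very end of the fingers, on their centre line; the grasp point (between the pads) lies 19 mm behind it; z points along the fingers, y is the line along which they close (so a half turn about z gives the same grasp; the last joint's range is limited). The gripper opens to 85 mm and grips with 20 to 120 N. Pads are 22 mm wide; open, the fingers measure 114 mm over their backs; the gripper's body (76 mm by 85 mm) begins 54 mm behind the grasp point. The pads swing forward as they close: fully open they stand 13 mm farther back than shut.
Start: joints at [1.036, 0.048, 0.099, 1.622, 0, 1.443], TCP at [207.734, 482.145, 231.312] pointing down, gripper open.
Joint ranges: [-2.91, 2.91], [-0.99, 1.94], [-1.21, 1.42], [-2.12, 2.29], [-1.49, 1.47], [-3.14, 3.14]. Speed limits (rad/s): [2.79, 2.79, 3.14, 3.14, 3.14, 3.14].

## Interface

Orientations are given as a rotation vector (axis times angle).
In Python, from plant import * gives the robot as it stands.
- The arm moves only by the shell command python3 -m jog 'ROWS' [FORCE]. ROWS is JSON, one flat list of numbers, 7 for each row, row after row: the opening, from 0 (shut) to 1 (fully open), then the shift along the world's x, y, z each as a share of 0.3 m, from -1 to 1, then the turn, a rotation vector about the world's x, y, z each as a share of 90 degrees, from -1 to 1. A call has 1 to 20 rows; each row is the pose to reach, as a shift and turn from the pose commanded when the call began; what a row does not reach only later rows make up. A row lasts 1/12 s, in which the tool goes at most 41.7 mm and 7.16 degrees, less where a joint would pass 70% of its speed; a pose out of reach is approached as far as the arm can. A call with a number of a shift or a turn outside -1 to 1 is refused whole. A call with a gripper value outside its range is refused whole. The fingers move at their own pace and stop on an object; FORCE is the grip in N (left out, the last holds). Time passes only in rows, so rows that repeat a pose let the fingers close. It gives the time, the measured TCP pose, the force, the opening and the grip force at its end, in the units of the state.
- observe(): the state, without advancing time (a new reading comes with each control period).
- snapshot(name): name is "scene" or "top" or "wrist"; returns (picture, depth): 400x640x3 uint8, red, green, blue; 400x640 float32, mm along the optical axis (not along the pixel's ray), 0 where there is no reading.
- camera_info(name): a dict with "mtx" (3x3 intrinsics, pixels), "R" (3x3) and "t" (3): a world point X has camera coordinates R X + t. Camera axes: x right, y down, z forward; pixel columns grow to the right and rows downward; lengths in mm; the calibration is good to about 2 mm. A picture is of the moment at which its call begins: read the wrist's pose just before it. camera_info takes no time and is no camera call; for the wrist camera it gives the pose at the moment of the call.
- job_done(): hands the job in; it is judged then, once.
The state is a dict: "t": time; "joint_positions": joint angles; "dq": joint speeds; "effort": joint torques, N m; "eef_pos": TCP position; "tcp_rot": TCP orientation; "contact_force": force on the tool from outside, world axes, zero at the start; "wrist_torque": the same for the moment, N m; "opening": opening from 0.0 (shut) to 1.0 (fully open); "finger_force": force on a finger pad.
Only numpy, scipy, OpenCV 4.12 (cv2) and the standard library are available. Lean on these libraries where they do the work, as an engineer would, in place of code of your own. Each camera call takes 0.05 s, during which the arm holds its last target. There are 200 camera calls.

## Task

The side rail of this display-case frame has been knocked inwards. Take the aluminium square off the cork pad and, with it flat and held in the gripper, press its outer faces into the inside corner until they bear flush on the back rail and the side rail at once, which brings the side rail square; hold it there for a full second with about 6 N on each rail, never more than 20 N, and touch the frame only with the square. Then set the square down, not dropped, flat in the middle of its cork pad and let go, leaving the side rail square and the things around alone.

Things in the scene. Friction and masses are not known exactly. Their poses are not given: they have to be found in the camera images.
- base: The frame's plywood base board, fixed to the table, 235 x 225 mm, 9 mm thick, reaching from -205 to +30 mm along its own x and -205 to +20 mm along y. Origin: at table height, below the nominal inside corner of the two rails; x points away across the back rail, y across the side rail, so the inside of the corner is the quarter x<0, y<0. The square slides on the rails at a friction of 0.2 to 0.3.
- rail_a: The back rail: pine, 40 mm high, fixed on the base along its y, from 187 mm before the corner to 18 mm past it, its own back at x = +27 mm. Its inner side is a facing strip 36 mm high (top 45 mm above the table), packed out by eye: the strip's face is upright and parallel to the rail's plane x = 0 but up to 7 mm before or behind it, which the pose does not tell. It does not give.
- rail_b: The side rail: pine, 18 mm thick, its top 49 mm above the table, from 8 to 190 mm along its own -x; inner face = its plane y = 0. It turns about the upright line through its origin, which is the base's origin. A stiff pivot: gives at about 0.15 N m, stays where left, stops when square (its x along the base's x); starts turned 0.10 to 0.25 rad inwards (+z, free end to the base's -y).
- square: Loose aluminium L, 0.25 to 0.5 kg: legs 22 mm wide, 16 mm high, 120 mm long, along its -x and -y from the outer corner at x = y = +45 mm. The outer faces, planes x = +45 and y = +45 mm, are the true faces (set back 4 mm within 15 mm of the corner); they seat on the back and the side rail when its x and y lie along the base's. Origin: on the underside, below the grip bar's middle.
- grip (a point): Middle of the square's upright grip bar, 36 mm above the square's origin. The bar is 14 mm thick along the square's (1, 1) direction, which points to its corner, and 60 mm long across that; it rises from 16 to 52 mm above the underside, on a brace 18 mm wide and 16 mm high that joins the legs.
- pad: Cork pad, fixed, 190 x 190 mm, 6 mm thick, origin below its centre at table height; the square starts on it.
- cashbox: Yellow cash box, 150 x 200 x 75 mm, loose, a bystander beside the pad; origin under its centre.
- tickets: Roll of paper tickets, 72 mm across, 28 mm high, loose, a bystander; origin under its centre.
- coffee: White coffee cup with a handle, 72 mm across, 65 mm high, loose, a bystander; origin under its centre.
Mind the look-alikes: they are no part of the job. Several things have the shape of the square; the one meant has the colours described above.

How it is judged:
By the outcome, as a careful person would: the job done as asked, in the order asked, and still so for the second after the job is handed in, with the robot touching nothing.
It also fails if it takes over 64 s, if anything falls off the work surface, if the arm or the gripper's body presses on something with over 40 N, if the wrist force passes 120 N, or if a joint passes its speed limit or range.

## Working session

There is one attempt and no reset: what is moved stays moved. The work goes in short steps, Python scripts to look and compute and a shell command to move; the robot and the scene stay as the last step left them, time stands still between calls to the robot, and variables do not carry over. Pictures are saved under pics/ and viewed, at most 10 in all, crops included, and the job is handed in when it is done.

```bash
mkdir -p pics; ls; cat > h.py <<'E'
from plant import *
import numpy as np, cv2
def cast(ci,uv,z):
    uv=np.atleast_2d(np.float64(uv)); K,R,t=[np.array(ci[k],float) for k in('mtx','R','t')]
    d=np.c_[uv,np.ones(len(uv))]@np.linalg.inv(K).T@R; c=-R.T@t
    return c+d*((z-c[2])/d[:,2])[:,None]
def cloud(ci,dep):
    K,R,t=[np.array(ci[k],float) for k in('mtx','R','t')]
    v,u=np.mgrid[:dep.shape[0],:dep.shape[1]]
    p=np.stack([u,v,np.ones_like(u)],-1)@np.linalg.inv(K).T*dep[...,None]
    return (p-t)@R
E
python3 - <<'E'
from h import *
print(observe())
for n in("scene","top"):
    ci=camera_info(n);p,d=snapshot(n);np.savez(n,p=p,d=d,**ci)
    cv2.imwrite(f'pics/{n}0.png',p[...,::-1]);print(n,ci['mtx'],-np.array(ci['R']).T@ci['t'])
E
```

```text
pics
{'t': 0.0, 'joint_positions': array([ 1.03621046e+00,  4.87506189e-02,  9.75722081e-02,  1.62197535e+00,
       -2.65580783e-05,  1.44297498e+00]), 'dq': array([-5.49474473e-05, -1.02874440e-03,  9.04890299e-05,  1.48914166e-03,
       -3.67319273e-04, -5.55356860e-04]), 'effort': array([ 2.08746431e-03, -3.38779914e+01,  3.20015073e+01,  2.03008385e-02,
       -1.68724082e-04,  1.29523869e-05]), 'eef_pos': array([207.427318  , 481.62114971, 230.10436211]), 'tcp_rot': array([-0.63439819, -3.07611324,  0.00351452]), 'contact_force': array([-0.23210522,  0.03110168,  0.32281924]), 'wrist_torque': array([-0.06469771, -0.03361612, -0.00735411]), 'finger_force': 0.0, 'opening': 0.9973232041055787}
scene [[490.82816837   0.         326.8640878 ]
 [  0.         490.82816837 193.94705875]
 [  0.           0.           1.        ]] [1227.8302754   521.60747591 1185.40605709]
top [[418.59653745   0.         318.16030418]
 [  0.         418.59653745 201.78997267]
 [  0.           0.           1.        ]] [ 471.23796155 -154.1601701  1004.59112578]
```

View pics/scene0.png

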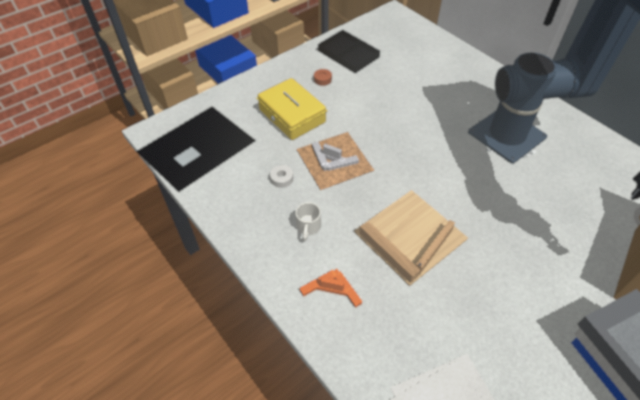

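View pics/top0.png

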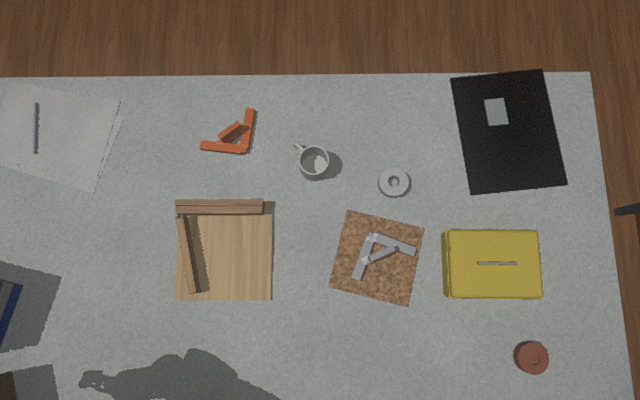

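The top view shows two L-shapes. The orange one at (230,135) is painted and lies on bare table. The grey metal one at (385,255) lies on the cork pad, so it fits "aluminium, on the cork pad". I'll confirm it in an enlarged crop and measure the frame, pad and square.

```bash
cat > m.py <<'E'
from h import *
f=np.load('top.npz');p,d=f['p'],f['d'];ci={k:f[k] for k in('mtx','R','t')}
P=cloud(ci,d)
crop=p[190:320,160:440];cv2.imwrite('pics/crop1.png',cv2.resize(crop,(784,364),interpolation=cv2.INTER_CUBIC)[...,::-1])
hsv=cv2.cvtColor(p,cv2.COLOR_RGB2HSV)
for n,(u,v) in dict(table=(300,350),base=(240,270),railA=(220,205),stripA=(220,212),railB=(190,260),pad=(345,230),leg=(400,246),bar=(383,253),box=(495,250)).items(): print(n,P[v,u].round(1),hsv[v,u])
reg=np.zeros(d.shape,bool);reg[190:320,160:290]=1
def rect(m,z,name):
    c=max(cv2.findContours(m.astype(np.uint8),0,1)[0],key=cv2.contourArea)
    w=cast(ci,c[:,0].astype(float),z)[:,:2]; r=cv2.minAreaRect(w.astype(np.float32)); print(name,np.round(r[0],1),np.round(r[1],1),round(r[2],2)); return c,w
z=P[...,2]
wood=reg&(hsv[...,1]>50)
c,w=rect(wood&(z>4),9,'base')
reg2=np.zeros(d.shape,bool);reg2[190:320,320:440]=1
pm=reg2&((hsv[...,1]>60)|(z>10))
rect(pm,6,'pad')
sm=reg2&(hsv[...,1]<50)&(z>12)
c,w=rect(sm,22,'square')
bm=reg2&(z>42);rect(bm,58,'bar')
rect(reg&(z>30),47,'rails')
E
python3 m.py
```

```text
table [ 313.5 -102.2   -5.5] [ 90   4 140]
base [495.8  38.5  10.8] [ 19  81 157]
railA [644.9  82.9  45.6] [ 16  84 116]
stripA [628.8  82.8  43.2] [ 17  88 157]
railB [518.  145.9  47.3] [ 16  91 134]
pad [ 588.9 -209.7    8.4] [ 15 100 146]
leg [ 548.8 -336.5   23.2] [150   5 145]
bar [ 530.5 -291.1   59.2] [ 90   2 139]
box [ 534.7 -535.3   75.5] [ 24 147 166]
base [547.8  83.8] [236.6 237.3] 89.91
pad [ 525.5 -282.7] [189.  188.9] 75.5
square [ 512.3 -297.3] [120.2 120. ] 68.91
bar [ 531.2 -287.8] [13.7 60.7] 23.8
rails [551.5  84.8] [208.8 214.7] 89.6
```

View pics/crop1.png

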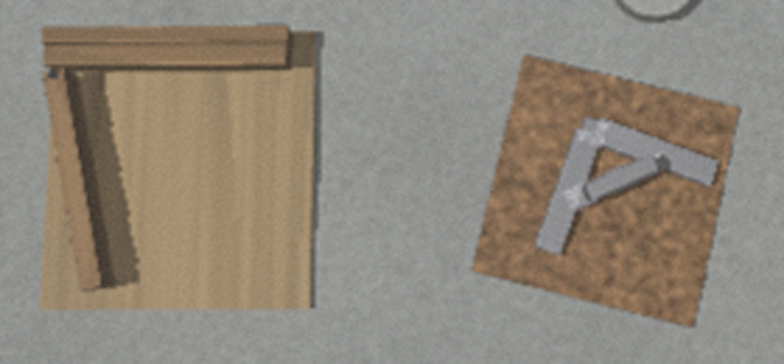

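The crop confirms it: the grey metal L with its grip bar sits on the cork pad, with its corner at the upper left (crop 595,130). The frame is at crop (45–320, 30–305), and the side rail leans inward. Next I'll fit the frame lines with subpixel precision.

```bash
cat > m2.py <<'E'
from h import *
f=np.load('top.npz');p,d=f['p'],f['d'];ci={k:f[k] for k in('mtx','R','t')}
P=cloud(ci,d);z=P[...,2]
S=cv2.cvtColor(p,cv2.COLOR_RGB2HSV)[...,1].astype(float)
def cross(prof,th):  # first crossing
    s=np.sign(prof-th);i=np.where(s[:-1]*s[1:]<0)[0]
    return i[0]+(prof[i[0]]-th)/(prof[i[0]]-prof[i[0]+1]) if len(i) else None
def fit(pts,zz,n):
    w=cast(ci,np.array(pts,float),zz)[:,:2].astype(np.float32)
    vx,vy,x,y=cv2.fitLine(w,cv2.DIST_HUBER,0,.01,.01).ravel();a=np.degrees(np.arctan2(vy,vx))
    r=(w-[x,y])@[-vy,vx];print(n,'ang %.2f'%a,'pt',round(float(x),1),round(float(y),1),'rms %.2f'%r.std(),len(w),w.min(0).round(),w.max(0).round())
fit([(u,292+cross(S[292:310,u],42)) for u in range(182,268)],9,'base low-x')
fit([(264+cross(S[v,264:284],42),v) for v in range(222,296)],9,'base low-y')
fit([(168+cross(S[v,168:181],42),v) for v in range(262,296)],9,'base high-y')
reg=np.zeros(d.shape,bool);reg[190:320,160:290]=1
# cloud-based: rail tops
A=P[reg&(z>46)];print('rail A/B top z>46',A.min(0),A.max(0))
for n,sl,lo in(('A',(slice(190,214),slice(185,262)),0),('B',(slice(222,292),slice(174,205)),1)):
    m=(z[sl]>36);vv,uu=np.where(m);vv=vv+sl[0].start;uu=uu+sl[1].start
    if lo==0:
        e=[(u,vv[uu==u].max()+.5) for u in np.unique(uu)];fit(e,45,'strip inner top edge');
        e=[(u,vv[uu==u].min()-.5) for u in np.unique(uu)];fit(e,49,'railA back top edge')
    else:
        e=[(uu[vv==v].max()+.5,v) for v in np.unique(vv)];fit(e,49,'railB inner top');
        e=[(uu[vv==v].min()-.5,v) for v in np.unique(vv)];fit(e,49,'railB outer top')
E
python3 m2.py
```

```text
Traceback (most recent call last):
  File "m2.py", line 12, in <module>
    fit([(u,292+cross(S[292:310,u],42)) for u in range(182,268)],9,'base low-x')
            ~~~^~~~~~~~~~~~~~~~~~~~~~~
TypeError: unsupported operand type(s) for +: 'int' and 'NoneType'
```

```bash
sed -i 's/^    return i\[0\].*/    return i[0]+(prof[i[0]]-th)\/(prof[i[0]]-prof[i[0]+1]) if len(i) else np.nan/; s/    w=cast(ci,np.array(pts,float),zz)/    pts=np.array(pts,float);pts=pts[~np.isnan(pts).any(1)];w=cast(ci,pts,zz)/' m2.py; python3 m2.py
```

```text
base low-x ang 89.79 pt 427.2 40.1 rms 0.27 77 [427. -26.] [428. 172.]
base low-y ang -0.16 pt 523.3 -34.9 rms 0.27 71 [438. -36.] [609. -34.]
base high-y ang 0.19 pt 474.5 191.4 rms 0.17 31 [439. 191.] [515. 192.]
rail A/B top z>46 [ 444.60336958 -154.1601701    46.00858462] [ 659.53803433  188.23175269 1004.59112578]
strip inner top edge ang -89.41 pt 625.7 97.9 rms 0.90 77 [624. -13.] [628. 164.]
railA back top edge ang 89.60 pt 659.6 74.7 rms 2.02 77 [659. -13.] [672. 164.]
railB inner top ang 12.92 pt 526.1 142.2 rms 2.50 70 [449. 124.] [605. 160.]
railB outer top ang 12.78 pt 526.8 164.4 rms 1.65 70 [449. 147.] [605. 181.]
```

Base yaw is about -0.2° with its corner near (632, 171). The strip face is at x≈626, the side rail is turned about 0.22 rad, and the grip is at (531,-288) with the bar's thin direction at 23.8°. I'll go there now.

```bash
python3 -m jog '[1,0.4,-1,0,0,0,-0.24, 1,0.4,-1,0,0,0,-0.24, 1,0.4,-1,0,0,0,-0.24, 1,0.4,-1,0,0,0,-0.24, 1,0.4,-1,0,0,0,-0.24, 1,0.4,-1,0,0,0,-0.24, 1,0.4,-1,0,0,0,-0.24, 1,0.4,-1,0,0,0,-0.24, 1,0.4,-1,0,0,0,-0.24]' 40
python3 -m jog '[1,0.4,-1,0,0,0,-0.237, 1,0.4,-1,0,0,0,-0.237, 1,0.4,-1,0,0,0,-0.237, 1,0.4,-1,0,0,0,-0.237, 1,0.4,-1,0,0,0,-0.237, 1,0.4,-1,0,0,0,-0.237, 1,0.4,-1,0,0,0,-0.237, 1,0.4,-1,0,0,0,-0.237]'
python3 -m jog '[1,0.279,-0.568,-0.2,0,0,0, 1,0.279,-0.568,-0.2,0,0,0, 1,0.279,-0.568,-0.2,0,0,0, 1,0.279,-0.568,-0.2,0,0,0, 1,0.279,-0.568,-0.2,0,0,0, 1,0.279,-0.568,-0.2,0,0,0, 1,0.279,-0.568,-0.2,0,0,0]'
cat > w.py <<'E'
from h import *
import sys
o=observe();ci=camera_info('wrist');p,d=snapshot('wrist')
cv2.imwrite(f'pics/{sys.argv[1]}.png',p[...,::-1]);P=cloud(ci,d);z=P[...,2];np.savez(sys.argv[1],p=p,d=d,**ci)
from scipy.spatial.transform import Rotation as R
M=R.from_rotvec(o['tcp_rot']).as_matrix();print('t',o['t'],'tcp',o['eef_pos'].round(2),'yang %.2f'%np.degrees(np.arctan2(M[1,1],M[0,1])),'zaxis',M[:,2].round(4),'F',o['contact_force'].round(2))
E
cat > wb.py <<'E'
exec(open('w.py').read())
m=((z>50)&(z<64)&(np.hypot(P[...,0]-531,P[...,1]+288)<60)).astype(np.uint8)
c=max(cv2.findContours(m,0,1)[0],key=cv2.contourArea);w=cast(ci,c[:,0].astype(float),58)[:,:2].astype(np.float32)
print('bar',cv2.minAreaRect(w), 'z',np.median(z[m>0]))
E
python3 wb.py w1
```

```text
t: 0.85
eef_pos: [329.3, 177.5, 230.9]
tcp_rot: [1.211, 2.897, -0.004]
contact_force: [0.4, 0.1, 0.3]
opening: 1.005
finger_force: 0.0
t: 1.52
eef_pos: [448.4, -120.3, 230.5]
tcp_rot: [-1.718, -2.63, 0.0]
contact_force: [0.1, -0.0, 0.4]
opening: 0.998
finger_force: 0.0
t: 2.1
eef_pos: [530.9, -288.2, 168.1]
tcp_rot: [-1.715, -2.625, -0.001]
contact_force: [-0.1, 1.2, 0.2]
opening: 1.002
finger_force: 0.0
t 2.1 tcp [ 530.87 -288.19  168.06] yang 23.68 zaxis [-0.0045  0.0038 -1.    ] F [-0.06  1.19  0.17]
bar ((531.5789184570312, -288.20233154296875), (13.511187553405762, 59.39469528198242), 23.77901840209961) z 58.07914882967103
```

View pics/w1.png

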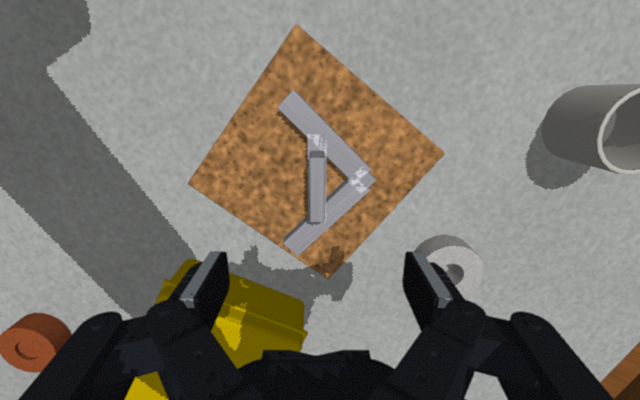

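The wrist view shows the square's bar at px (317,187), between the open fingers' closing lines. It agrees with the top-view measurement within 0.5 mm. Descend and grip.

```bash
python3 -m jog '[1,0,0,-0.13,0,0,0, 1,0,0,-0.26,0,0,0, 1,0,0,-0.38,0,0,0, 1,0,0,-0.45,0,0,0, 1,0,0,-0.468,0,0,0, 1,0,0,-0.468,0,0,0]' 40
python3 -m jog '[0.3,0,0,0,0,0,0, 0.2,0,0,0,0,0,0, 0.1,0,0,0,0,0,0, 0,0,0,0,0,0,0, 0,0,0,0,0,0,0, 0,0,0,0,0,0,0, 0,0,0,0,0,0,0, 0,0,0,0,0,0,0, 0,0,0,0,0,0,0, 0,0,0,0,0,0,0]' 60
```

```text
t: 2.65
eef_pos: [530.1, -285.8, 29.8]
tcp_rot: [-1.712, -2.63, -0.001]
contact_force: [0.4, -0.3, 0.4]
opening: 0.999
finger_force: 0.0
t: 3.48
eef_pos: [532.1, -288.9, 32.0]
tcp_rot: [1.716, 2.629, -0.0]
contact_force: [0.3, 0.4, 6.3]
opening: 0.154
finger_force: 60.9
```

The grip is a bit high, because closing pushed the tool up about 2 mm. I'll regrip 6 mm lower, then lift.

```bash
python3 -m jog '[0.35,0,0,0,0,0,0, 0.35,0,0,0,0,0,0, 0.35,0,0,-0.01,0,0,0, 0.35,0,0,-0.02,0,0,0, 0.35,0,0,-0.02,0,0,0, 0.1,0,0,-0.02,0,0,0, 0,0,0,-0.02,0,0,0, 0,0,0,-0.02,0,0,0, 0,0,0,-0.02,0,0,0, 0,0,0,-0.02,0,0,0, 0,0,0,-0.02,0,0,0]' 70
python3 -m jog '[0,0,0,0.05,0,0,0, 0,0,0,0.15,0,0,0, 0,0,0,0.27,0,0,0, 0,0,0,0.3,0,0,0, 0,0,0,0.3,0,0,0]'
python3 wb.py w2
```

```text
t: 4.4
eef_pos: [531.0, -288.0, 24.4]
tcp_rot: [-1.716, -2.63, 0.0]
contact_force: [-0.8, -0.1, -2.8]
opening: 0.15
finger_force: 69.4
t: 4.82
eef_pos: [534.2, -290.2, 119.7]
tcp_rot: [1.711, 2.623, -0.0]
contact_force: [0.6, -0.7, -2.9]
opening: 0.152
finger_force: 69.6
t 4.8167 tcp [ 534.16 -290.17  119.67] yang 23.76 zaxis [ 0.0076 -0.0054 -1.    ] F [ 0.63 -0.73 -2.86]Traceback (most recent call last):
  File "wb.py", line 3, in <module>
    c=max(cv2.findContours(m,0,1)[0],key=cv2.contourArea);w=cast(ci,c[:,0].astype(float),58)[:,:2].astype(np.float32)
ValueError: max() iterable argument is empty
```

```bash
python3 -m jog '[0,0.01,0.05,0,0,0,0.05, 0,0.02,0.15,0,0,0,0.1, 0,0.04,0.28,0,0,0,0.15, 0,0.05,0.41,0,0,0,0.2, 0,0.06,0.54,0,0,0,0.234, 0,0.07,0.67,0,0,0,0.234, 0,0.08,0.8,0,0,0,0.234, 0,0.09,0.92,0,0,0,0.234, 0,0.095,1,0,0,0,0.234]'
python3 -m jog '[0,0,0.1,0,0,0,0, 0,0,0.18,0,0,0,0, 0,0,0.211,0,0,0,0, 0,0,0.211,0,0,0,0, 0,0,0.211,0,0,0,0, 0,0,0.211,0,0,0,0]'
cat > ob.py <<'E'
from h import *
from scipy.spatial.transform import Rotation as R
o=observe();M=R.from_rotvec(o['tcp_rot']).as_matrix()
print('t',round(o['t'],2),'tcp',o['eef_pos'].round(2),'yang %.2f'%np.degrees(np.arctan2(M[1,1],M[0,1])),'tilt',M[:2,2].round(4),'F',o['contact_force'].round(2),'T',o['wrist_torque'].round(3),'op',round(o['opening'],3))
E
python3 ob.py;python3 ob.py; python3 w.py w3 >/dev/null; python3 - <<'E'
from h import *
f=np.load('w3.npz');ci={k:f[k] for k in('mtx','R','t')};P=cloud(ci,f['d']);z=P[...,2]
for lo,hi in((-8,5),(5,12),(12,40),(40,46.9),(47,53),(85,110)):
    m=(z>lo)&(z<hi);q=P[m]
    if len(q):print(lo,hi,len(q),np.percentile(q,[1,50,99],axis=0).round(1).tolist())
E
```

```text
t: 5.62
eef_pos: [557.6, 15.5, 111.3]
tcp_rot: [-1.201, -2.896, 0.0]
contact_force: [-0.8, -1.3, -3.7]
opening: 0.153
finger_force: 69.4
t: 6.12
eef_pos: [559.3, 73.8, 113.6]
tcp_rot: [-1.208, -2.898, 0.003]
contact_force: [-0.1, -0.4, -3.4]
opening: 0.153
finger_force: 69.4
t 6.12 tcp [559.31  73.76 113.58] yang 44.76 tilt [-0.0021 -0.0011] F [-0.11 -0.43 -3.44] T [-0.051 -0.025  0.029] op 0.153
t 6.12 tcp [559.31  73.76 113.58] yang 44.76 tilt [-0.0021 -0.0011] F [-0.11 -0.43 -3.44] T [-0.051 -0.025  0.029] op 0.153
-8 5 129964 [[313.8, -207.9, -1.3], [555.0, 120.7, 0.3], [945.6, 321.7, 2.1]]
5 12 51078 [[430.0, -318.2, 5.3], [497.1, 53.7, 9.1], [628.1, 188.6, 10.9]]
12 40 3053 [[460.6, 90.7, 12.2], [628.6, 132.3, 16.9], [815.1, 168.5, 39.6]]
40 46.9 3115 [[482.6, 106.6, 40.4], [636.3, 148.2, 45.2], [647.2, 186.4, 46.7]]
47 53 10897 [[448.6, 64.5, 47.5], [555.7, 152.8, 49.3], [659.5, 184.6, 51.1]]
85 110 775 [[487.3, 84.3, 96.3], [555.3, 117.1, 104.8], [600.7, 117.4, 110.0]]
```

View pics/w3.png

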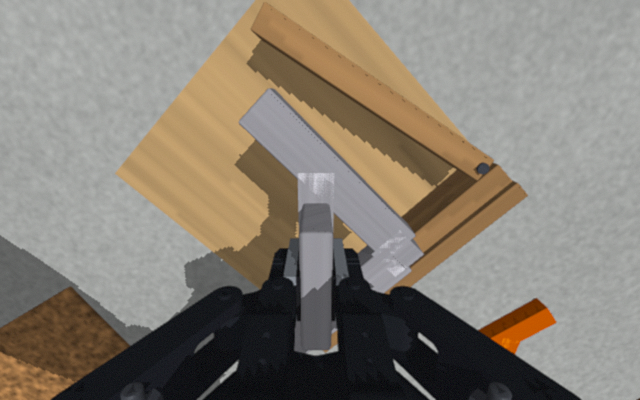

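The wrist view shows the square level in the fingers (leg from px 255,110 to 400,250). The side rail runs from (265,20) to (480,165) and the back strip is near (450,230). I'll check how flat the held square is and where the strip face lies.

```bash
python3 - <<'E'
from h import *
f=np.load('w3.npz');ci={k:f[k] for k in('mtx','R','t')};P=cloud(ci,f['d']);z=P[...,2];x,y=P[...,0],P[...,1]
m=(x>485)&(x<600)&(y>98)&(y<116)&(z>95)&(z<125);q=P[m];A=np.c_[q[:,0]-543,q[:,1]-107,np.ones(len(q))]
s=np.linalg.lstsq(A,q[:,2],rcond=None)[0];print('leg plane slopes,z',s.round(4),len(q))
c=cv2.findContours(m.astype(np.uint8),0,1)[0]
m=(x>480)&(x<610)&(y>90)&(y<125)&(z>105)&(z<118);print('leg y max per x',[(xx,y[m&(abs(x-xx)<3)].max().round(1)) for xx in(495,520,545,565,580)],'xmin',x[m].min())
m=(x>610)&(x<640)&(z>13)&(z<42)&(y>80)&(y<150)
print('strip face x pct',np.percentile(x[m],[5,25,50,75,95]).round(1),m.sum())
m=(x>610)&(x<660)&(z>40)&(z<46.8)&(y>80)&(y<170);print('strip top x',np.percentile(x[m],[1,5,50,95,99]).round(1))
B=P[(z>47)&(z<52)&(x<600)&(y>115)]; r=cv2.minAreaRect(B[:,:2].astype(np.float32));print('railB top',r)
E
```

```text
leg plane slopes,z [-2.800000e-03 -6.800000e-03  1.114823e+02] 7910
leg y max per x [(495, np.float64(117.4)), (520, np.float64(117.4)), (545, np.float64(117.3)), (565, np.float64(117.3)), (580, np.float64(117.2))] xmin 485.7307851302156
strip face x pct [627.6 627.9 628.2 628.4 628.8] 907
strip top x [627.7 628.1 636.5 646.6 647.2]
railB top ((524.0957641601562, 154.49497985839844), (159.62362670898438, 18.128047943115234), 12.921004295349121)
```

```bash
python3 -m jog '[0,0,0,-0.06,0,0,0, 0,0,0,-0.15,0,0,0, 0,0,0,-0.22,0,0,0, 0,0,0,-0.26,0,0,0, 0,0,0,-0.275,0,0,0, 0,0,0,-0.275,0,0,0, 0,0,0,-0.275,0,0,0, 0,0,0,-0.275,0,0,0]'; python3 ob.py
python3 -m jog '[0,0.02,0.01,0,0,0,0, 0,0.04,0.03,0,0,0,0, 0,0.05,0.05,0,0,0,0, 0,0.05,0.07,0,0,0,0, 0,0.05,0.09,0,0,0,0, 0,0.05,0.105,0,0,0,0, 0,0.05,0.12,0,0,0,0, 0,0.05,0.132,0,0,0,0, 0,0.05,0.142,0,0,0,0, 0,0.05,0.15,0,0,0,0, 0,0.05,0.15,0,0,0,0, 0,0.05,0.15,0,0,0,0, 0,0.05,0.15,0,0,0,0]'; python3 ob.py
```

```text
t: 6.83
eef_pos: [561.5, 74.8, 34.3]
tcp_rot: [1.206, 2.897, 0.002]
contact_force: [0.3, -0.0, -3.1]
opening: 0.152
finger_force: 69.4
t 6.83 tcp [561.54  74.8   34.33] yang 44.80 tilt [ 0.0035 -0.    ] F [ 0.32 -0.03 -3.08] T [-0.006  0.051  0.032] op 0.152
t: 7.92
eef_pos: [575.0, 120.4, 32.4]
tcp_rot: [-1.207, -2.9, -0.002]
contact_force: [0.3, -0.0, -3.2]
opening: 0.152
finger_force: 69.4
t 7.92 tcp [574.97 120.39  32.43] yang 44.81 tilt [0.0001 0.001 ] F [ 0.33 -0.04 -3.19] T [-0.006 -0.013  0.043] op 0.152
```

```bash
python3 -m jog '[0,0,0.005,0,0,0,0, 0,0,0.01,0,0,0,0, 0,0,0.013,0,0,0,0, 0,0,0.015,0,0,0,0, 0,0,0.015,0,0,0,0, 0,0,0.015,0,0,0,0]'; python3 ob.py
python3 -m jog '[0,0,0.003,0,0,0,0, 0,0,0.003,0,0,0,0, 0,0,0.003,0,0,0,0]'; python3 ob.py
python3 -m jog '[0,0,0.003,0,0,0,0, 0,0,0.003,0,0,0,0, 0,0,0.003,0,0,0,0]'; python3 ob.py
```

```text
t: 8.42
eef_pos: [575.0, 124.6, 32.4]
tcp_rot: [1.207, 2.901, 0.0]
contact_force: [0.2, -0.9, -2.3]
opening: 0.153
finger_force: 69.4
t 8.42 tcp [574.99 124.63  32.45] yang 44.82 tilt [0.0001 0.0002] F [ 0.2  -0.89 -2.26] T [-0.216 -0.015  0.122] op 0.153
t: 8.67
eef_pos: [575.0, 125.5, 32.4]
tcp_rot: [1.207, 2.901, 0.0]
contact_force: [1.0, -0.7, -2.7]
opening: 0.152
finger_force: 69.4
t 8.67 tcp [574.97 125.54  32.43] yang 44.82 tilt [0.0001 0.0002] F [ 1.04 -0.67 -2.7 ] T [-0.202  0.078  0.062] op 0.152
t: 8.92
eef_pos: [574.9, 126.4, 32.4]
tcp_rot: [-1.207, -2.901, -0.0]
contact_force: [-0.0, 0.2, -1.9]
opening: 0.149
finger_force: 69.4
t 8.92 tcp [574.95 126.44  32.4 ] yang 44.82 tilt [0.     0.0001] F [-0.01  0.15 -1.94] T [-0.212 -0.011  0.03 ] op 0.149
```

```bash
for i in 1; do python3 -m jog '[0,0,0.003,0,0,0,0, 0,0,0.003,0,0,0,0, 0,0,0.003,0,0,0,0]' >/dev/null; python3 ob.py
python3 -m jog '[0,0,0.003,0,0,0,0, 0,0,0.003,0,0,0,0, 0,0,0.003,0,0,0,0]'>/dev/null; python3 ob.py
python3 -m jog '[0,0,0.002,0,0,0,0, 0,0,0.002,0,0,0,0, 0,0,0.002,0,0,0,0]'>/dev/null; python3 ob.py; done
```

```text
t 9.17 tcp [574.94 127.09  32.4 ] yang 44.81 tilt [-0.     -0.0004] F [ 0.06 -2.02 -2.71] T [-0.433 -0.066  0.01 ] op 0.151
t 9.42 tcp [574.92 127.17  32.43] yang 44.79 tilt [-0.0001 -0.0021] F [-0.07 -4.11 -2.58] T [-1.19   0.092  0.099] op 0.152
t 9.67 tcp [574.95 127.17  32.48] yang 44.77 tilt [-0.0001 -0.0032] F [ 0.45 -6.41 -2.33] T [-1.374  0.114  0.108] op 0.154
```

The stop was reached at y=127.15 with about 6 N on the side rail. Now the back rail.

```bash
python3 -m jog '[0,0.004,0,0,0,0,0, 0,0.008,0,0,0,0,0, 0,0.012,0,0,0,0,0, 0,0.014,0,0,0,0,0, 0,0.014,0,0,0,0,0]' >/dev/null; python3 ob.py
python3 -m jog '[0,0.003,0,0,0,0,0, 0,0.003,0,0,0,0,0, 0,0.003,0,0,0,0,0]'>/dev/null; python3 ob.py
python3 -m jog '[0,0.003,0,0,0,0,0, 0,0.003,0,0,0,0,0, 0,0.003,0,0,0,0,0]'>/dev/null; python3 ob.py
```

```text
t 10.08 tcp [578.37 127.15  31.8 ] yang 44.77 tilt [-0.002  -0.0032] F [-1.22 -5.88 -3.51] T [-1.397  0.232  0.129] op 0.153
t 10.33 tcp [579.22 127.18  31.76] yang 44.77 tilt [-0.002  -0.0032] F [-0.47 -6.39 -4.24] T [-1.462  0.214  0.118] op 0.154
t 10.58 tcp [580.1  127.17  31.72] yang 44.78 tilt [-0.0021 -0.0032] F [-0.65 -6.33 -2.82] T [-1.339  0.187  0.105] op 0.15
```

```bash
python3 -m jog '[0,0.003,0,0,0,0,0, 0,0.003,0,0,0,0,0, 0,0.003,0,0,0,0,0]' >/dev/null; python3 ob.py
python3 -m jog '[0,0.003,0,0,0,0,0, 0,0.003,0,0,0,0,0, 0,0.003,0,0,0,0,0]'>/dev/null; python3 ob.py
python3 -m jog '[0,0.003,0,0,0,0,0, 0,0.003,0,0,0,0,0, 0,0.003,0,0,0,0,0]'>/dev/null; python3 ob.py
```

```text
t 10.83 tcp [580.98 127.19  31.73] yang 44.78 tilt [-0.0021 -0.0032] F [-1.28 -6.56 -4.17] T [-1.351  0.279  0.117] op 0.153
t 11.08 tcp [581.87 127.19  31.67] yang 44.78 tilt [-0.0021 -0.0032] F [-2.4  -5.46 -3.46] T [-1.356  0.205  0.144] op 0.155
t 11.33 tcp [581.93 127.16  31.59] yang 44.78 tilt [-0.0038 -0.0032] F [-1.56 -5.74 -3.36] T [-1.372  0.67   0.112] op 0.155
```

```bash
python3 -m jog '[0,0.003,0,0,0,0,0, 0,0.003,0,0,0,0,0, 0,0.003,0,0,0,0,0]' >/dev/null; python3 ob.py
python3 -m jog '[0,0.003,0,0,0,0,0, 0,0.003,0,0,0,0,0, 0,0.003,0,0,0,0,0]'>/dev/null; python3 ob.py
python3 -m jog '[0,0,0,0,0,0,0, 0,0,0,0,0,0,0]'>/dev/null; python3 ob.py
```

```text
t 11.58 tcp [581.93 127.14  31.39] yang 44.78 tilt [-0.0057 -0.0033] F [-4.64 -6.8  -1.18] T [-1.366  0.931  0.111] op 0.155
t 11.83 tcp [581.96 127.16  31.13] yang 44.79 tilt [-0.0075 -0.0034] F [-5.05 -5.63 -0.65] T [-1.377  1.241  0.119] op 0.158
t 12.0 tcp [581.97 127.16  31.14] yang 44.79 tilt [-0.0075 -0.0034] F [-5.88 -6.66 -1.47] T [-1.345  1.216  0.091] op 0.157
```

Both faces bear with about 6 N each, and the yaw moments are consistent with face contact. I'll take out the small 0.4° tool tilt and then hold.

```bash
python3 -m jog '[0,0,0,0,0.001,-0.002,0, 0,0,0,0,0.002,-0.005,0, 0,0,0,0,0.002,-0.005,0, 0,0,0,0,0.002,-0.005,0]' >/dev/null; python3 ob.py
python3 -m jog '[0,0,0,0,0,0,0, 0,0,0,0,0,0,0, 0,0,0,0,0,0,0, 0,0,0,0,0,0,0]'>/dev/null; python3 ob.py
```

```text
t 12.33 tcp [581.93 127.15  30.8 ] yang 44.79 tilt [ 0.0004 -0.0002] F [-5.57 -7.14 -2.53] T [-1.346  1.096  0.116] op 0.155
t 12.67 tcp [581.95 127.16  30.84] yang 44.79 tilt [ 0.0003 -0.0002] F [-5.79 -6.65 -2.3 ] T [-1.403  1.116  0.099] op 0.151
```

```bash
python3 -m jog '[0,0,0,0,0,0,0, 0,0,0,0,0,0,0, 0,0,0,0,0,0,0, 0,0,0,0,0,0,0, 0,0,0,0,0,0,0, 0,0,0,0,0,0,0, 0,0,0,0,0,0,0, 0,0,0,0,0,0,0, 0,0,0,0,0,0,0, 0,0,0,0,0,0,0]'>/dev/null; python3 ob.py;  python3 -m jog '[0,0,0,0,0,0,0, 0,0,0,0,0,0,0, 0,0,0,0,0,0,0, 0,0,0,0,0,0,0, 0,0,0,0,0,0,0, 0,0,0,0,0,0,0, 0,0,0,0,0,0,0, 0,0,0,0,0,0,0]'>/dev/null; python3 ob.py; python3 - <<'E'
from h import *
ci=camera_info('wrist');p,d=snapshot('wrist');P=cloud(ci,d);cv2.imwrite('pics/w4.png',p[...,::-1])
x,y,z=P[...,0],P[...,1],P[...,2]
B=P[(z>47)&(z<52)&(x<600)&(y>140)&(y<210)];print('railB top',cv2.minAreaRect(B[:,:2].astype(np.float32)))
m=(x>505)&(x<600)&(y>150)&(y<166)&(z>22)&(z<34);q=P[m];print('leg',len(q), np.linalg.lstsq(np.c_[q[:,:2]-q[:,:2].mean(0),np.ones(len(q))],q[:,2],rcond=None)[0].round(4) if len(q) else '')
E
```

```text
t 13.5 tcp [581.93 127.18  30.8 ] yang 44.79 tilt [ 0.0002 -0.0002] F [-4.97 -6.02 -1.56] T [-1.352  1.126  0.055] op 0.155
t 14.17 tcp [581.93 127.15  30.81] yang 44.79 tilt [ 0.0003 -0.0002] F [-4.66 -5.82 -2.63] T [-1.383  1.108  0.105] op 0.155
railB top ((533.7337036132812, 164.3502655029297), (48.35347366333008, 132.47169494628906), 89.87915802001953)
leg 5883 [-7.00000e-04 -4.00000e-03  2.87181e+01]
```

View pics/w4.png

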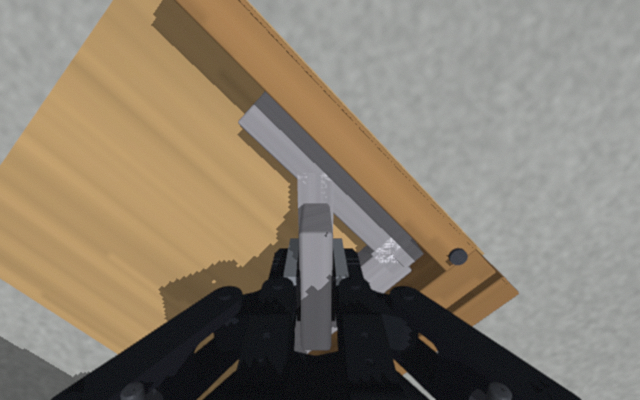

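The wrist view shows the leg (px 245,115 to 400,265) lying along the side rail, which is now parallel to the base edge. Force on the back rail reads about 5 N, so I'll add a touch and hold again for a full second.

```bash
python3 -m jog '[0,0.001,0,0,0,0,0, 0,0.0015,0,0,0,0,0, 0,0.0015,0,0,0,0,0]'>/dev/null; python3 ob.py;  python3 -m jog '[0,0,0,0,0,0,0, 0,0,0,0,0,0,0, 0,0,0,0,0,0,0, 0,0,0,0,0,0,0, 0,0,0,0,0,0,0, 0,0,0,0,0,0,0, 0,0,0,0,0,0,0, 0,0,0,0,0,0,0]'>/dev/null; python3 ob.py; python3 -m jog '[0,0,0,0,0,0,0, 0,0,0,0,0,0,0, 0,0,0,0,0,0,0, 0,0,0,0,0,0,0, 0,0,0,0,0,0,0, 0,0,0,0,0,0,0, 0,0,0,0,0,0,0, 0,0,0,0,0,0,0]'>/dev/null; python3 ob.py
```

```text
t 14.47 tcp [581.94 127.17  30.79] yang 44.79 tilt [-0.0007 -0.0003] F [-6.37 -6.25 -1.15] T [-1.394  1.34   0.077] op 0.153
t 15.13 tcp [581.92 127.18  30.75] yang 44.79 tilt [-0.0007 -0.0003] F [-6.15 -5.98 -2.02] T [-1.386  1.293  0.052] op 0.15
t 15.8 tcp [581.95 127.14  30.78] yang 44.78 tilt [-0.0006 -0.0003] F [-6.02 -6.78 -1.38] T [-1.394  1.344  0.121] op 0.153
```

Held for over a second at about 6 N on each. Now back off diagonally and lift.

```bash
python3 -m jog '[0,-0.008,-0.008,0,0,0,0, 0,-0.02,-0.03,0,0,0,0, 0,-0.05,-0.08,0,-0.001,0.003,0, 0,-0.07,-0.15,0,-0.002,0.005,0, 0,-0.08,-0.2,0.05,-0.002,0.005,0, 0,-0.08,-0.2,0.14,-0.002,0.005,0, 0,-0.08,-0.2,0.24,-0.002,0.005,0, 0,-0.08,-0.2,0.28,-0.002,0.005,0, 0,-0.08,-0.2,0.28,-0.002,0.005,0, 0,-0.08,-0.2,0.28,-0.002,0.005,0, 0,-0.08,-0.2,0.28,-0.002,0.005,0]'>/dev/null; python3 ob.py
```

```text
t 16.72 tcp [560.91  69.16 114.6 ] yang 44.85 tilt [-0.0025  0.0005] F [ 0.43  0.63 -3.12] T [ 0.029  0.053 -0.003] op 0.156
```

```bash
python3 - <<'E'
from h import *
f=np.load('w1.npz');p=f['p'];ci={k:f[k] for k in('mtx','R','t')};P=cloud(ci,f['d']);z=P[...,2]
S=cv2.cvtColor(p,cv2.COLOR_RGB2HSV)[...,1]
m=((z>3)&(z<62)&(np.hypot(P[...,0]-525,P[...,1]+283)<150)&(P[...,1]>-425)).astype(np.uint8); m[265:]=0
m=cv2.morphologyEx(m,cv2.MORPH_OPEN,np.ones((5,5)))
c=max(cv2.findContours(m,0,1)[0],key=cv2.contourArea);w=cast(ci,c[:,0].astype(float),6)[:,:2].astype(np.float32)
print(cv2.minAreaRect(w)); a=np.radians(-14.5);L=(w-[525.5,-282.7])@np.array([[np.cos(a),-np.sin(a)],[np.sin(a),np.cos(a)]]);print(L.min(0),L.max(0))
E
```

```text
((526.1226806640625, -283.2644348144531), (189.00064086914062, 188.92330932617188), 75.60388946533203)
[-93.83880454 -95.03389054] [95.18792525 94.25533236]
```

```bash
python3 -m jog '[0,-0.02,-0.05,0,0,0,-0.05, 0,-0.03,-0.15,0,0,0,-0.1, 0,-0.05,-0.28,0,0,0,-0.13, 0,-0.06,-0.41,0,0,0,-0.159, 0,-0.07,-0.54,0,0,0,-0.159, 0,-0.08,-0.67,0,0,0,-0.159, 0,-0.09,-0.8,0,0,0,-0.159, 0,-0.1,-0.92,0,0,0,-0.159, 0,-0.11,-1,0,0,0,-0.159, 0,-0.11,-1,0,0,0,-0.159, 0,-0.11,-1,0,0,0,-0.159, 0,-0.11,-1,0,0,0,-0.159]'>/dev/null; python3 ob.py
```

```text
t 17.72 tcp [ 527.74 -230.06  114.06] yang 30.51 tilt [-0.0034  0.003 ] F [ 0.2  -0.21 -1.96] T [ 0.014  0.049 -0.042] op 0.151
```

```bash
python3 -m jog '[0,-0.003,-0.08,0,0,0,0, 0,-0.007,-0.15,0,0,0,0, 0,-0.007,-0.177,0,0,0,0, 0,-0.007,-0.177,0,0,0,0, 0,-0.007,-0.177,0,0,0,0, 0,-0.007,-0.177,-0.03,0,0,0, 0,-0.007,-0.177,-0.1,0,0,0, 0,-0.007,-0.177,-0.18,0,0,0, 0,-0.007,-0.177,-0.23,0,0,0, 0,-0.007,-0.177,-0.26,0,0,0, 0,-0.007,-0.177,-0.275,0,0,0, 0,-0.007,-0.177,-0.275,0,0,0, 0,-0.007,-0.177,-0.275,0,0,0, 0,-0.007,-0.177,-0.275,0,0,0, 0,-0.007,-0.177,-0.275,0,0,0]'>/dev/null; python3 ob.py
```

```text
t 18.97 tcp [ 527.93 -285.06   35.68] yang 30.52 tilt [ 0.0026 -0.0018] F [ 0.15  0.33 -3.18] T [-0.02   0.008  0.036] op 0.151
```

```bash
python3 -m jog '[0,-0.004,0.004,-0.01,0,0,0, 0,-0.007,0.007,-0.02,0,0,0, 0,-0.007,0.007,-0.027,0,0,0, 0,-0.007,0.007,-0.027,0,0,0, 0,-0.007,0.007,-0.027,0,0,0, 0,-0.007,0.007,-0.027,0,0,0, 0,-0.007,0.007,-0.027,0,0,0]'>/dev/null; python3 ob.py
python3 -m jog '[0,0,0,-0.004,0,0,0, 0,0,0,-0.004,0,0,0, 0,0,0,-0.004,0,0,0]'>/dev/null; python3 ob.py
```

```text
t 19.55 tcp [ 524.77 -282.35   25.91] yang 30.51 tilt [ 0.0002 -0.0001] F [-0.24 -0.49 -2.43] T [-0.009  0.056  0.034] op 0.153
t 19.8 tcp [ 524.63 -282.26   24.53] yang 30.51 tilt [-0.0001  0.    ] F [ 0.19 -0.14 -3.86] T [-0.007  0.089 -0.005] op 0.152
```

```bash
python3 -m jog '[0,0.003,-0.002,0,0,0,0, 0,0.003,-0.002,-0.002,0,0,0, 0,0.003,-0.002,-0.002,0,0,0]'>/dev/null; python3 ob.py
python3 -m jog '[0,0,0,-0.002,0,0,0, 0,0,0,-0.002,0,0,0, 0,0,0,-0.002,0,0,0]'>/dev/null; python3 ob.py
python3 -m jog '[0,0,0,-0.002,0,0,0, 0,0,0,-0.002,0,0,0, 0,0,0,-0.002,0,0,0]'>/dev/null; python3 ob.py
```

```text
t 20.05 tcp [ 525.94 -283.1    24.42] yang 30.51 tilt [ 0.0007 -0.0004] F [ 0.41 -0.22 -0.82] T [-0.003  0.1    0.002] op 0.155
t 20.3 tcp [ 525.93 -283.14   24.28] yang 30.51 tilt [ 0.0009 -0.0006] F [-0.13  0.47  1.48] T [0.22  0.282 0.003] op 0.15
t 20.55 tcp [ 525.94 -283.1    24.29] yang 30.51 tilt [ 0.001  -0.0008] F [-2.   -0.27  5.15] T [ 0.329  0.522 -0.038] op 0.155
```

Seated on the cork at z=24.3, as at the start. Ease the pressure, release slowly, and rise.

```bash
python3 -m jog '[0,0,0,0.003,0,0,0, 0,0,0,0.003,0,0,0, 0.2,0,0,0.003,0,0,0, 0.25,0,0,0.003,0,0,0, 0.35,0,0,0.003,0,0,0, 0.5,0,0,0.003,0,0,0, 0.7,0,0,0.005,0,0,0, 0.8,0,0,0.02,0,0,0, 0.8,0,0,0.06,0,0,0, 0.8,0,0,0.15,0,0,0, 0.8,0,0,0.27,0,0,0, 0.8,0,0,0.4,0,0,0, 0.8,0,0,0.5,0,0,0, 0.8,0,0,0.5,0,0,0, 0.8,0,0,0.5,0,0,0]'; python3 - <<'E'
from h import *
ci=camera_info('wrist');p,d=snapshot('wrist');P=cloud(ci,d);z=P[...,2]
m=((z>50)&(z<64)&(np.hypot(P[...,0]-526,P[...,1]+283)<60)).astype(np.uint8)
c=max(cv2.findContours(m,0,1)[0],key=cv2.contourArea);w=cast(ci,c[:,0].astype(float),58)[:,:2].astype(np.float32)
print('bar',cv2.minAreaRect(w),np.median(z[m>0]))
p,d=snapshot('top');np.savez('top2',p=p,d=d,**camera_info('top'));cv2.imwrite('pics/top2.png',p[...,::-1])
E
```

```text
t: 21.8
eef_pos: [527.6, -284.2, 177.9]
tcp_rot: [1.554, 2.72, -0.001]
contact_force: [-0.0, 0.0, -0.8]
opening: 0.796
finger_force: 0.0
bar ((526.033203125, -283.82904052734375), (13.06344985961914, 60.19184875488281), 30.87647247314453) 58.08216753176419
```

View pics/top2.png

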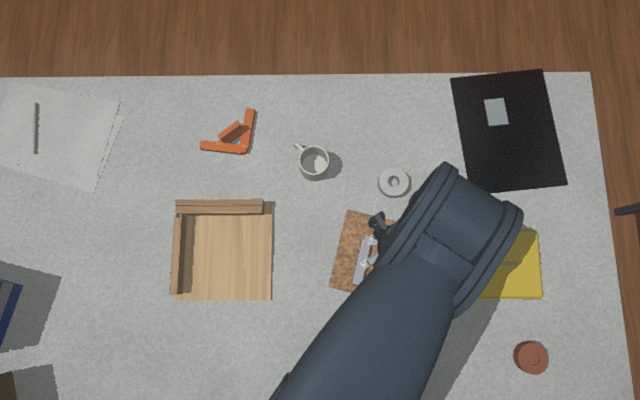

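The square lies flat (bar top at 58.1) within 1 mm of the pad centre. The side rail (px 170–183, 215–295) looks square. I'll check its angle with the earlier line fit.

```bash
sed -i "s/top.npz/top2.npz/;s/(174,205)/(166,200)/;s/slice(174,205)/slice(164,198)/" m2.py; python3 m2.py | grep -E "railB|base low"
```

```text
base low-x ang 89.82 pt 427.3 49.9 rms 0.27 82 [427. -26.] [428. 172.]
base low-y ang -0.16 pt 523.3 -34.8 rms 0.21 71 [438. -36.] [609. -34.]
railB inner top ang 0.18 pt 529.1 166.4 rms 7.05 70 [449. 133.] [605. 168.]
railB outer top ang -0.14 pt 524.8 188.4 rms 2.11 70 [449. 187.] [605. 204.]
```

The side rail is square: its outer edge reads -0.14° against the base's -0.17°. Handing in.

```bash
python3 -c "
from plant import *
print(job_done())"
```

```text
the job is handed in; nothing more can be done
None
```

The job is handed in at about 22 s: the side rail is square (within about 0.1° of the base), the square was held on both rails at about 6 N for over a second, and it is back flat within about 1 mm of the middle of its pad, with the gripper clear.

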